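# Run the ring weight out to the end of the cranked lever

### The job

On the lever tester, slide the brass ring weight along the bent steel bar, around the bend, out to the end of the other leg, until it rests fully home against the red flange in front of the black hand grip. Let go of it and leave it hanging still there; do not disturb the adaptor, the steel weight, the oil bottle or the screwdriver.

Things in the scene. Friction and masses are not known exactly. Their poses are not given: they have to be found in the camera images.
- stand: Lever tester fixed to the bench: black plate 260 (x) x 360 (y) x 12 mm on feet, its top at z = 30 mm. Origin: plate centre at bench height, z up. A grey pedestal 50 x 50 mm at (50, 130) mm, top at z = 150, holds a level, bent, fixed steel bar, 12 mm in diameter, axis at z = 130 mm. A small black gauge stands at (-85, 135), top at z = 147; nothing on the stand is higher than 150 mm.
- bar_root (a point): Where the bar's axis leaves the pedestal's face: (50, 105, 130) mm in the stand's frame. From here the bar runs straight towards the stand's -y for 150 mm to bend_in.
- bend_in (a point): Bar axis where the bend begins: (50, -45, 130) mm in the stand's frame. The bar bends 70 degrees in the level plane, clockwise seen from above (from -y towards -x), at a centreline radius of 60 mm about (-10, -45).
- bend_out (a point): Bar axis where the bend ends: (10.5, -101.4, 130) mm in the stand's frame. From here the bar runs straight for 100 mm, along (-0.940, -0.342, 0) in the stand's frame, to the flange.
- flange (a point): Centre of the near face of the red stop flange (34 mm in diameter, 6 mm thick) on the bar: (-83.5, -135.6, 130) mm in the stand's frame. Behind it is the fixed black hand grip, 30 mm thick and 68 mm long.
- weight: Brass ring weight threaded on the bar: 46 mm outside diameter, 28 mm long, bore 18 mm, about 0.33 kg (give or take a third). Origin in its centre, x along the bore. It hangs loosely, its centre 3 mm below the bar's axis, slides with dry friction and may spin; pushed askew it jams. It starts between pedestal and bend, its centre 35 to 90 mm from the pedestal's face. It cannot come off.
- home (a point): Where the ring weight's centre lies when the weight hangs on the bar with its end face flat against the red flange: 14 mm before the flange's near face, 3 mm below the bar's axis.
- adaptor: Bystander: brass pressure adaptor standing loose on the plate, 32 mm in diameter, 38 mm high, origin under its centre.
- calweight: Bystander: steel button weight standing loose on the plate, 40 mm in diameter, 38 mm high, origin under its centre.
- oil: Bystander: small amber oil bottle standing on the bench, 48 mm in diameter, 100 mm high, origin under its centre.
- driver: Bystander: screwdriver with a blue handle lying on the bench, 180 mm long along its x axis.
Things that resemble listed ones, but are neither listed nor needed, are in the scene too. What is shaped like the weight but green or pink is not meant.

How it is judged:
By the outcome, as a careful person would: the job done as asked, in the order asked, and still so for the second after the job is handed in, with the robot touching nothing.
It also fails if it takes over 45 s, if anything falls off the work surface, if the arm or the gripper's body presses on something with over 40 N, if the wrist force passes 120 N, or if a joint passes its speed limit or range.

### The arm

A 7-joint arm with a two-finger parallel gripper is mounted at the origin on the work surface. World frame = base frame: x ahead of the robot, y to its left, z up, the work surface at z = 0. Lengths are in m, angles in rad, forces in N, time in s.
With the tool pointing down it reaches from about 0.425 to 0.8 m from the base axis. Payload 8.3 kg.
Tool frame: the origin (TCP) lies on the centre line of the jaws, within the pads' length; the fingertips stand 25 mm ahead of it and the grasp point (between the pads) lies 6 mm ahead of it; z points along the fingers, y is the line along which they close (so a half turn about z gives the same grasp; the last joint's range is limited). The gripper opens to 85 mm and grips with 20 to 120 N. Pads are 22 mm wide; open, the fingers measure 114 mm over their backs; the gripper's body (76 mm by 85 mm) begins 54 mm behind the grasp point. The pads swing forward as they close: fully open they stand 13 mm farther back than shut.
Start: joints at [-1.219, 0.383, 0.016, 1.37, -0.006, 1.388, -0.046], TCP at [0.252, 0.572, 0.256] pointing down, gripper open.
Joint ranges: [-2.95, 2.95], [-0.25, 2.06], [-1.52, 1.56], [0.18, 2.33], [-1.44, 4.58], [0.02, 2.06], [-3.01, 3.01]. Speed limits (rad/s): [2.39, 2.39, 3.01, 3.01, 3.14, 3.14, 3.14].

### API

Orientations are given as a unit quaternion [w, x, y, z].
In Python, from plant import get_state, eyes, job gives the robot as it stands.
- The arm moves only by the tool apply_moves, never from a script. Its argument "deltas" is a list of rows, each a list of 3 entries, a list of its own where there are three numbers: the turn, a rotation vector about the tool's x, y, z in degrees, then the shift along the tool's x, y, z in mm, then the gripper command: -1 is shut, 1 is fully open, values between are in proportion. A call has exactly 8 rows; each row is the pose to reach, as a shift and turn from the pose commanded when the call began, along the tool's axes at that moment; what a row does not reach only later rows make up. A row lasts 1/10 s, in which the tool goes at most 50 mm and 8.59 degrees, less where a joint would pass 70% of its speed; a pose out of reach is approached as far as the arm can. A call with a gripper value outside its range is refused whole. The fingers move at their own pace and stop on an object; the grip force is fixed at half the most. Time passes only in rows, so rows that repeat a pose let the fingers close, or fill a call up. It gives the time, the measured TCP pose, the force, the opening and the grip force at its end, in the units of the state.
- get_state(): the state, without advancing time (a new reading comes with each control period).
- eyes.capture(name): name is "scene" or "top"; returns a dict with "pixels" (400x640x3 uint8, red, green, blue), "range_z" (400x640 float32, m along the optical axis (not along the pixel's ray), 0 where there is no reading), "mtx" (3x3 intrinsics, pixels), "k1" (the pictures are not rectified: a ray, as slopes to the right and down, at radius r is drawn at 1 + k1 r^2 times it, then the intrinsics apply), "cam_to_world" (4x4, takes a point from camera to world coordinates). Camera axes: x right, y up, looking along -z (the intrinsics and any distortion apply to the point x, -y, -z); pixel columns grow to the right and rows downward; lengths in m; the calibration is good to about 2 mm. A picture is of the moment at which its call begins.
- job.finish_job(): hands the job in; it is judged then, once.
The state is a dict: "t": time; "qpos": joint angles; "joint_vel": joint speeds; "joint_torque": joint torques, N m; "position": TCP position; "eef_rot": TCP orientation; "force": force on the tool from outside, world axes, zero at the start; "ft_torque": the same for the moment, N m; "opening": finger opening in m; "grasp_force": force on a finger pad.
Only numpy, scipy, OpenCV 4.12 (cv2) and the standard library are available. Lean on these libraries where they do the work, as an engineer would, in place of code of your own. Each camera call takes 0.05 s, during which the arm holds its last target. There are 200 camera calls.

## Working session

There is one attempt and no reset: what is moved stays moved. The work goes in short steps, Python scripts to look and compute and a tool call to move; the robot and the scene stay as the last step left them, time stands still between calls to the robot, and variables do not carry over. Pictures are saved under pics/ and viewed, at most 10 in all, crops included, and the job is handed in when it is done.

Besides the shell and the picture viewer there is one more tool, called as name(argument=value, ...), one argument or row to a line, values as JSON. apply_moves: Moves the arm, as the interface text tells. Its arguments: {"type":"object","properties":{"deltas":{"type":"array","items":{"type":"array"}}},"required":["deltas"]}

```bash
mkdir -p pics; ls; cat > h.py <<'E'
import numpy as np, cv2
from plant import get_state, eyes, job
def cap(n):
    return eyes.capture(n)
def points(c):
    """world point per pixel from depth (HxWx3, nan where none)"""
    h,w=c["range_z"].shape
    u,v=np.meshgrid(np.arange(w),np.arange(h))
    M=np.array(c["mtx"]);
    uv=np.stack([u,v],-1).reshape(-1,1,2).astype(float)
    s=cv2.undistortPoints(uv,M,np.array([c["k1"],0,0,0.])).reshape(h,w,2)
    z=np.where(c["range_z"]>0,c["range_z"],np.nan)
    p=np.stack([s[...,0]*z,-s[...,1]*z,-z],-1)
    T=np.array(c["cam_to_world"])
    return p@T[:3,:3].T+T[:3,3]
def save(c,n): cv2.imwrite("pics/"+n,c["pixels"][...,::-1])
E
python3 - <<'E'
from h import *
s=get_state(); print({k:np.round(v,3) for k,v in s.items()})
a=cap("scene");b=cap("top")
np.savez("c0.npz",sp=points(a),s=a["pixels"],tp=points(b),t=b["pixels"])
save(a,"s0.png");save(b,"t0.png")
for c in(a,b):print(np.round(c["cam_to_world"],3).tolist(),np.round(c["mtx"],1).tolist(),c["k1"])
E
```

```text
pics
{'t': np.float64(0.0), 'qpos': array([-1.219,  0.384,  0.016,  1.371, -0.006,  1.388, -0.046]), 'joint_vel': array([ 0.001, -0.   ,  0.001, -0.002,  0.001, -0.   , -0.002]), 'joint_torque': array([-0.0000e+00, -6.2759e+01,  8.4400e-01, -3.7181e+01,  1.7000e-02,
        1.4000e-02,  0.0000e+00]), 'position': array([0.252, 0.572, 0.255]), 'eef_rot': array([-0.   ,  0.206,  0.979, -0.001]), 'force': array([-0.102,  0.58 ,  0.728]), 'ft_torque': array([ 0.059, -0.017, -0.026]), 'grasp_force': np.float64(0.0), 'opening': np.float64(0.085)}
[[-0.518, -0.6, 0.61, 1.159], [0.855, -0.347, 0.385, 0.328], [-0.02, 0.721, 0.693, 0.695], [0.0, 0.0, 0.0, 1.0]] [[506.9, 0.0, 330.9], [0.0, 506.9, 199.5], [0.0, 0.0, 1.0]] 0.00464638590922259
[[-0.027, 0.988, -0.155, 0.517], [-0.999, -0.03, -0.013, 0.01], [-0.017, 0.154, 0.988, 0.906], [0.0, 0.0, 0.0, 1.0]] [[421.8, 0.0, 324.0], [0.0, 421.8, 202.3], [0.0, 0.0, 1.0]] -0.06836022804305925
```

View pics/s0.png

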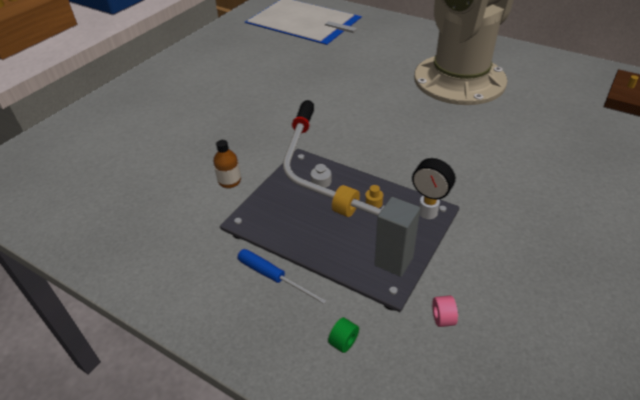

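View pics/t0.png

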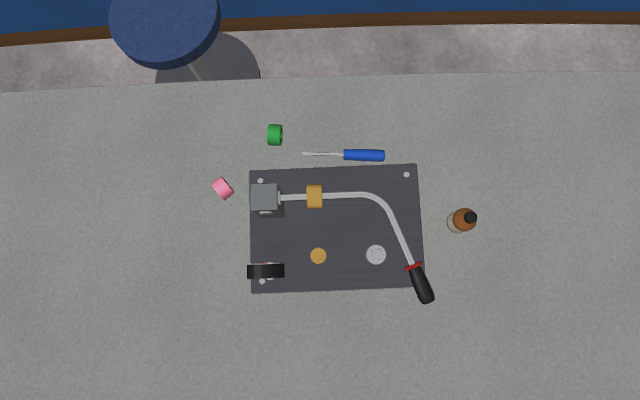

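The scene view shows the ring at (346,201), the red flange at (302,124) and the pedestal at (397,235). In the top view the ring is at (314,197), the pedestal at (264,197), the flange at (413,266), the adaptor at (318,256) and the steel weight at (376,255).

```bash
cat > m.py <<'E'
from h import *
from scipy.optimize import least_squares
def stand(c):
    p=c["tp"] if "tp" in c else None
    hsv=cv2.cvtColor(c["t"],cv2.COLOR_RGB2HSV); z=p[...,2]
    R=np.zeros(z.shape,bool);R[140:310,235:450]=1
    # bar: 12mm, top at .136, low saturation & bright
    bar=R&(z>.118)&(z<.142)&(hsv[...,1]<60)&(hsv[...,2]>110)
    pts=p[bar]
    a0,a1=np.array([50,105])/1e3,np.array([50,-45])/1e3
    t=np.radians(np.linspace(0,70,30))
    arc=np.c_[-.01+.06*np.cos(t),-.045-.06*np.sin(t)]
    line=np.vstack([np.linspace(a0,a1,150),arc,np.linspace(arc[-1],[-.0835,-.1356],100)])
    from scipy.spatial import cKDTree
    def loc(x,q):
        cth,sth=np.cos(x[2]),np.sin(x[2]);d=q[:,:2]-x[:2]
        return d@np.array([[cth,-sth],[sth,cth]])
    tr=cKDTree(line)
    return pts,loc,(lambda x:tr.query(loc(x,pts))[0])
if __name__=="__main__":
    c=dict(np.load("c0.npz")); p=c["tp"];z=p[...,2];hsv=cv2.cvtColor(c["t"],cv2.COLOR_RGB2HSV)
    pts,loc,f=stand(c)
    H,S,V=cv2.split(hsv)
    ped=(z>.14)&(z<.16)&(np.abs(p[...,0]-np.nanmedian(p[190:205,255:272,0]))<.06);ped[:, :240]=0;ped[:,285:]=0;ped[230:]=0
    red=((H<5)|(H>174))&(S>150)&(V>60);red[:240]=0;red[290:]=0
    print("bar",len(pts),pts[:,2].mean(),"ped",p[ped].mean(0),ped.sum(),"red",np.nanmean(p[red],0),red.sum())
    pc=p[ped].mean(0)
    r=least_squares(f,[pc[0]-.05,pc[1]-.13,0],loss="soft_l1",f_scale=.003)
    x=r.x;print("stand",x,np.sqrt(np.mean(f(x)**2)))
    print("local ped,red",loc(x,p[ped]).mean(0),np.nanmean(loc(x,p[red]),0))
    plate=(z>.024)&(z<.034);q=loc(x,p[plate]);print("plate",np.percentile(q,[1,99],axis=0))
    # ring from both views
    for n in "st":
        P=c[n+"p"];h=cv2.cvtColor(c[n],cv2.COLOR_RGB2HSV)
        m=(h[...,0]>12)&(h[...,0]<28)&(h[...,1]>120)&(P[...,2]>.09)&(P[...,2]<.165)
        l=loc(x,P[m]);k=(np.abs(l[:,0]-.05)<.04)&(np.abs(l[:,1])<.11)
        print(n,"ring local min/max",l[k].min(0),l[k].max(0),np.percentile(l[k],[3,97],axis=0).tolist(),P[m][k][:,2].max(),k.sum())
    for n,lo,hi,b in(("ad",(12,120),(28,255),(300,340)),("cal",(0,0),(180,60),(355,395))):
        m=cv2.inRange(hsv,np.array([*lo,90]),np.array([*hi,255]))>0
        m[:235]=0;m[275:]=0;m[:,:b[0]]=0;m[:,b[1]:]=0;m&=z>.04
        print(n,np.median(p[m],0),loc(x,p[m]).mean(0),p[m][:,2].max())
    m=(H>5)&(H<20)&(S>120);m[:,:440]=0;m[190:250,440:485]&=True;m[:190]=0;m[250:]=0
    print("oil",np.nanmedian(p[m],0),loc(x,p[m]).mean(0))
E
python3 m.py
```

```text
bar 1006 0.13474304471797569 ped [0.64883221 0.12802468 0.14919575] 771 red [ 0.51695345 -0.13639479  0.13954531] 63
stand [0.60118077 0.00203695 0.02974346] 0.013266009240738124
local ped,red [0.05137712 0.12451489] [-0.0883069  -0.13586567]
plate [[-0.12632661 -0.17897679]
 [ 0.15250947  0.17356204]]
s ring local min/max [0.03042035 0.01678971] [0.07613742 0.04539154] [[0.036570675194114645, 0.01886853908275847], [0.07446369754099988, 0.044704053215953894]] 0.15394231505456601 585
t ring local min/max [0.02891088 0.02141008] [0.0732466  0.04846355] [[0.029859699897631646, 0.022396571371644892], [0.07024969241496898, 0.04703105688369864]] 0.15265693516071266 339
ad [0.54293481 0.03609514 0.05286859] [-0.05721076  0.03604157] 0.0726793646315631
cal [ 0.54202604 -0.07776592  0.05549436] [-0.06185176 -0.07859137] 0.07122948853075473
oil [ 0.60172897 -0.25177173  0.06960197] [nan nan]
```

```bash
cat >> m.py <<'E'
    import m as M
    x=np.array(x)
    for it in range(6):
        d=f(x);l=loc(x,pts);k=(d<.010)&(l[:,1]<.095)
        from scipy.spatial import cKDTree
        g=lambda y:np.r_[f(y)[k],30*0]
        x=least_squares(g,x,loss="soft_l1",f_scale=.002).x
    print("refined",x,k.sum(),np.sqrt(np.mean(f(x)[k]**2)),"yaw deg",np.degrees(x[2]))
    print("ped,red",loc(x,p[ped]).mean(0),np.nanmean(loc(x,p[red]),0))
    sp=c["sp"];h=cv2.cvtColor(c["s"],cv2.COLOR_RGB2HSV)
    b=(sp[...,2]>.115)&(sp[...,2]<.142)&(h[...,1]<60)&(h[...,2]>110);l=loc(x,sp[b]);
    k=(l[:,1]>-.04)&(l[:,1]<.0)&(abs(l[:,0]-.05)<.02);print("scene bar near side",l[k].mean(0),k.sum(),sp[b][k].max(0))
    q=loc(x,p[plate]);print("plate",np.percentile(q,[1,99],axis=0))
    for n in "st":
        P=c[n+"p"];h=cv2.cvtColor(c[n],cv2.COLOR_RGB2HSV)
        m=(h[...,0]>12)&(h[...,0]<28)&(h[...,1]>120)&(P[...,2]>.09)&(P[...,2]<.165)
        l=loc(x,P[m]);kk=(np.abs(l[:,0]-.05)<.04)&(np.abs(l[:,1])<.11)
        print(n,"ring",np.percentile(l[kk],[2,98],axis=0).tolist())
E
python3 m.py | tail -6
```

```text
ped,red [0.04985142 0.12588082] [-0.08701014 -0.1359943 ]
scene bar near side [ 0.05214997 -0.02036353] 102 [0.65857327 0.00151213 0.13962038]
plate [[-0.12645254 -0.17792854]
 [ 0.15317176  0.17460506]]
s ring [[0.034814785431026604, 0.019864875413493795], [0.07422350521490063, 0.046218246423520154]]
t ring [[0.028908959690589976, 0.02349946728126807], [0.0703031016723042, 0.04879491546033653]]
```

```bash
python3 m.py | grep refined; cat >> h.py <<'E'
from scipy.spatial.transform import Rotation as Ro
def tool():
    s=get_state();q=s["eef_rot"];return np.array(s["position"]),Ro.from_quat([q[1],q[2],q[3],q[0]]),s
def goal(yaw): # tool down, closing line y at angle yaw
    y=np.array([np.cos(yaw),np.sin(yaw),0]);z=np.array([0,0,-1.]);return Ro.from_matrix(np.c_[np.cross(y,z),y,z])
def delta(pos,yaw,p=None,R=None):
    if p is None:p,R,_=tool()
    return np.round(np.degrees((R.inv()*goal(yaw)).as_rotvec()),2).tolist(),np.round(R.inv().apply(np.array(pos)-p)*1e3,1).tolist()
E
python3 - <<'E'
from h import *
from numpy import load
import subprocess,re
o=subprocess.run("python3 m.py|grep refined|sed 's/\\].*//;s/.*\\[//'",shell=True,capture_output=True,text=True).stdout
x=np.array([float(v) for v in o.split()]);np.save("x.npy",x)
c,s=np.cos(x[2]),np.sin(x[2]);w=lambda a:x[:2]+np.array([[c,-s],[s,c]])@np.array(a)
r=w([.05,.035]);print("ring",r,"home",w([-.0703,-.1308]),x)
print(delta([*r,.24],x[2]))
E
```

```text
refined [0.60137312 0.00122255 0.01893483] 949 0.003337317158882708 yaw deg 1.0848861153645508
ring [0.65070148 0.03716296] home [ 0.53356225 -0.13088504] [0.60137312 0.00122255 0.01893483]
this script no longer has the robotException ignored in: <_io.TextIOWrapper mode='rw' encoding='UTF-8'>
Traceback (most recent call last):
BrokenPipeError: [Errno 32] Broken pipe
```

```bash
python3 - <<'E'
from h import *
x=np.load("x.npy")
print(delta([.6507,.0372,.24],x[2]))
E
```

```text
([-0.09, 0.06, 65.15], [-580.5, -328.3, 16.0])
```

apply_moves(
  deltas=[
    [[0,0,8],[-40,-22,0],1],
    [[0,0,16],[-80,-44,0],1],
    [[0,0,24],[-120,-67,0],1],
    [[0,0,32],[-160,-90,0],1],
    [[0,0,40],[-200,-113,0],1],
    [[0,0,48],[-240,-136,0],1],
    [[0,0,56],[-280,-158,0],1],
    [[0,0,64],[-320,-180,0],1],
  ],
)

```text
t: 0.9
position: [0.4728, 0.2766, 0.2561]
eef_rot: [-0.0, 0.695, 0.719, -0.0]
force: [1.0, 0.8, -0.3]
opening: 0.085
grasp_force: 0.0
```

```bash
python3 - <<'E'
from h import *
x=np.load("x.npy")
p,R,s=tool();print(p,s["qpos"],R.as_euler("xyz",degrees=True),delta([.6507,.0372,.24],x[2]))
E
```

```text
[0.47278625 0.27657242 0.256106  ] [-0.884563    0.21907699  0.35355239  1.59983954 -0.0776335   1.33692379
 -0.48731858] [-1.79974087e+02  1.34356827e-03  9.19149117e+01] ([-0.03, 0.0, 0.83], [-245.2, 169.8, 16.0])
```

apply_moves(
  deltas=[
    [[0,0,1],[-40,28,3],1],
    [[0,0,1],[-80,56,5],1],
    [[0,0,1],[-120,84,8],1],
    [[0,0,1],[-160,112,11],1],
    [[0,0,1],[-200,140,14],1],
    [[0,0,1],[-245,170,16],1],
    [[0,0,1],[-245,170,16],1],
    [[0,0,1],[-245,170,16],1],
  ],
)

```text
t: 1.7
position: [0.6518, 0.0375, 0.2392]
eef_rot: [-0.0, 0.701, 0.713, -0.001]
force: [-0.3, 1.2, 1.0]
opening: 0.0852
grasp_force: 0.0
```

```bash
python3 - <<'E'
from h import *
x=np.load("x.npy")
a=cap("scene");b=cap("top");save(a,"s1.png");save(b,"t1.png")
p,R,s=tool();print(p,s["qpos"],delta([.6507,.0372,.1315],x[2]))
E
```

```text
[0.65120308 0.04132556 0.23975334] [-0.43929169  0.48120018  0.48751261  1.32733359 -0.22306109  1.38775016
  0.06421001] ([-0.06, -0.04, 0.21], [-4.2, -0.5, 108.3])
```

View pics/s1.png

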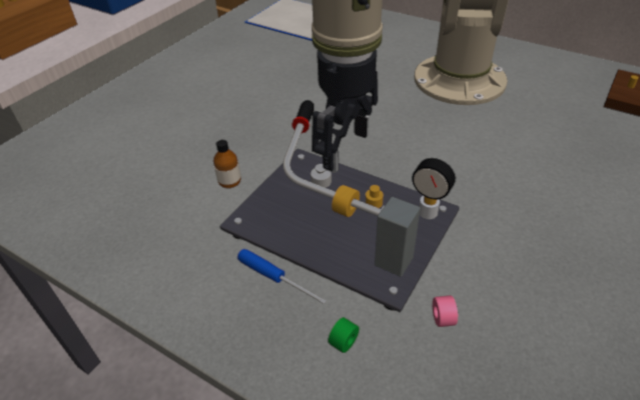

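The gripper hovers above the ring at height 0.24 m, with nothing disturbed. The ring is still at (346,201). I'll descend partway next and check.

apply_moves(
  deltas=[
    [[0,0,0],[-4,0,15],1],
    [[0,0,0],[-4,0,30],1],
    [[0,0,0],[-4,0,45],1],
    [[0,0,0],[-4,0,60],1],
    [[0,0,0],[-4,0,60],1],
    [[0,0,0],[-4,0,60],1],
    [[0,0,0],[-4,0,60],1],
    [[0,0,0],[-4,0,60],1],
  ],
)

```text
t: 2.6
position: [0.6522, 0.036, 0.1812]
eef_rot: [0.0, 0.699, 0.715, 0.001]
force: [-0.1, -0.3, -0.3]
opening: 0.0851
grasp_force: 0.0
```

```bash
python3 - <<'E'
from h import *
x=np.load("x.npy")
p,R,s=tool();print(p,s["joint_vel"],delta([.6507,.0372,.1315],x[2]))
a=cap("scene");b=cap("top")
im=np.hstack([cv2.resize(a["pixels"][100:250,270:450],None,fx=2.2,fy=2.2),cv2.resize(b["pixels"][130:280,240:420],None,fx=2.2,fy=2.2)])
cv2.imwrite("pics/d.png",im[...,::-1])
p,R,s=tool();print(p)
E
```

```text
[0.65219553 0.03604543 0.18119584] [ 0.00142349 -0.00021651  0.00017431  0.00220711 -0.00106715 -0.00213103
 -0.00041324] ([0.09, -0.0, 0.15], [1.2, -1.5, 49.7])
[0.65204021 0.03609989 0.1809691 ]
```

View pics/d.png

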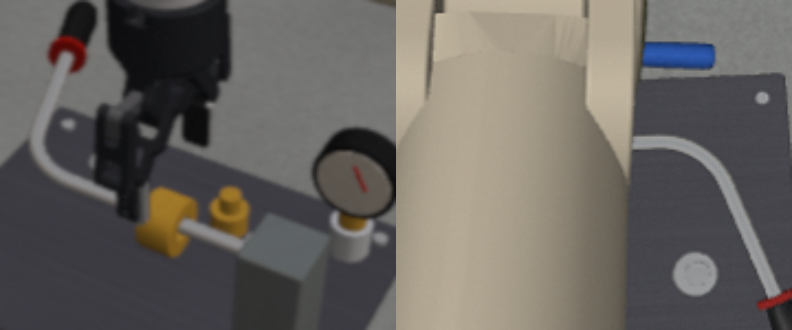

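The near finger, at crop (130,200), is above the ring's camera side. The ring is at (165,220) and undisturbed. The numbers agree, so I'm descending.

apply_moves(
  deltas=[
    [[0,0,0],[1,-1.5,10],1],
    [[0,0,0],[1,-1.5,20],1],
    [[0,0,0],[1,-1.5,30],1],
    [[0,0,0],[1,-1.5,40],1],
    [[0,0,0],[1,-1.5,49],1],
    [[0,0,0],[1,-1.5,49],1],
    [[0,0,0],[1,-1.5,49],1],
    [[0,0,0],[1,-1.5,49],1],
  ],
)

```text
t: 3.5
position: [0.6505, 0.0371, 0.1318]
eef_rot: [0.0, 0.699, 0.715, 0.0]
force: [-0.7, -0.5, -0.2]
opening: 0.0853
grasp_force: 0.0
```

```bash
python3 - <<'E'
from h import *
x=np.load("x.npy")
p,R,s=tool();print(p,s["force"],delta([.6507,.0372,.1315],x[2]))
a=cap("scene")
im=cv2.resize(a["pixels"][130:250,280:440],None,fx=4,fy=4,interpolation=cv2.INTER_CUBIC)
cv2.imwrite("pics/e.png",im[...,::-1])
E
```

```text
[0.65052521 0.03705097 0.13182142] [-0.70088791 -0.48697922 -0.21059032] ([0.05, 0.0, 0.15], [0.1, 0.2, 0.3])
```

View pics/e.png

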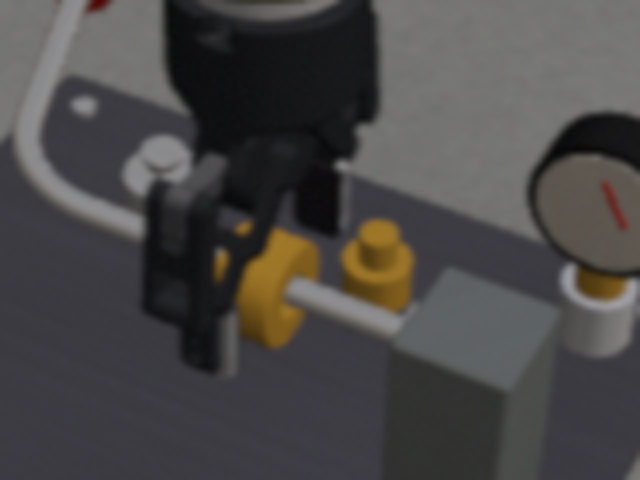

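The fingers straddle the ring with the bar between them, the near finger at crop (200,290) and the ring at (275,290). Closing now.

apply_moves(
  deltas=[
    [[0,0,0],[0,0,0],-1],
    [[0,0,0],[0,0,0],-1],
    [[0,0,0],[0,0,0],-1],
    [[0,0,0],[0,0,0],-1],
    [[0,0,0],[0,0,0],-1],
    [[0,0,0],[0,0,0],-1],
    [[0,0,0],[0,0,0],-1],
    [[0,0,0],[0,0,0],-1],
  ],
)

```text
t: 4.35
position: [0.6507, 0.0371, 0.1318]
eef_rot: [0.0, 0.699, 0.715, 0.001]
force: [3.7, 0.8, 3.2]
opening: 0.045
grasp_force: 61.2
```

```bash
python3 - <<'E'
from h import *
p,R,s=tool();print(p,s["force"],s["ft_torque"],s["opening"],s["grasp_force"],s["t"])
E
```

```text
[0.65070669 0.03712451 0.13178815] [3.69159983 0.81895212 3.19320018] [ 0.0244277  -0.76773727 -0.04233569] 0.04498584562164804 61.15165374241769 4.35
```

apply_moves(
  deltas=[
    [[0,0,0],[0,0,-1],-1],
    [[0,0,0],[0,0,-2],-1],
    [[0,0,0],[0,0,-3],-1],
    [[0,0,0],[0,0,-3],-1],
    [[0,0,0],[0,0,-3],-1],
    [[0,0,0],[0,0,-3],-1],
    [[0,0,0],[0,0,-3],-1],
    [[0,0,0],[0,0,-3],-1],
  ],
)

```text
t: 5.15
position: [0.6499, 0.0371, 0.134]
eef_rot: [-0.0, 0.699, 0.715, -0.0]
force: [-0.3, -0.2, -4.1]
opening: 0.0451
grasp_force: 61.7
```

```bash
python3 - <<'E'
from h import *
p,R,s=tool();print(p,s["force"],s["ft_torque"],s["opening"],s["grasp_force"],s["t"])
E
```

```text
[0.64988868 0.03706268 0.13403103] [-0.25333031 -0.21549224 -4.08218205] [0.03653144 0.0111069  0.0035673 ] 0.0450711135603979 61.67783545330167 5.15
```

apply_moves(
  deltas=[
    [[0,0,0],[0,0.5,0],-1],
    [[0,0,0],[0,1,0],-1],
    [[0,0,0],[0,1.5,0],-1],
    [[0,0,0],[0,2,0],-1],
    [[0,0,0],[0,2.5,0],-1],
    [[0,0,0],[0,2.5,0],-1],
    [[0,0,0],[0,2.5,0],-1],
    [[0,0,0],[0,2.5,0],-1],
  ],
)

```text
t: 5.95
position: [0.6526, 0.0372, 0.1342]
eef_rot: [-0.0, 0.699, 0.715, -0.0]
force: [-0.0, 0.7, -4.7]
opening: 0.0446
grasp_force: 61.7
```

apply_moves(
  deltas=[
    [[0,0,0],[0,-1,0],-1],
    [[0,0,0],[0,-2,0],-1],
    [[0,0,0],[0,-3,0],-1],
    [[0,0,0],[0,-4,0],-1],
    [[0,0,0],[0,-5,0],-1],
    [[0,0,0],[0,-5,0],-1],
    [[0,0,0],[0,-5,0],-1],
    [[0,0,0],[0,-5,0],-1],
  ],
)

```text
t: 6.75
position: [0.6487, 0.0371, 0.1349]
eef_rot: [0.001, 0.699, 0.715, 0.001]
force: [5.3, -0.1, -5.4]
opening: 0.0445
grasp_force: 62.0
```

apply_moves(
  deltas=[
    [[0,0,0],[0,2,0],-1],
    [[0,0,0],[0,3.7,0],-1],
    [[0,0,0.2],[-7,3.7,0],-1],
    [[0,0,0.2],[-14,3.7,0],-1],
    [[0,0,0.2],[-21,3.7,0],-1],
    [[0,0,0.2],[-28,3.7,0],-1],
    [[0,0,0.2],[-35,3.7,0],-1],
    [[0,0,0.2],[-40,3.7,0],-1],
  ],
)

```text
t: 7.55
position: [0.6522, -0.0041, 0.1343]
eef_rot: [0.0, 0.701, 0.713, -0.0]
force: [0.1, -0.2, -4.2]
opening: 0.0448
grasp_force: 62.1
```

```bash
cat > g.py <<'E'
from h import *
import sys
x=np.load("x.npy");x[0]+=.0007
c,s_=np.cos(x[2]),np.sin(x[2]);M=np.array([[c,-s_],[s_,c]])
def path(s): # s = arc length (mm) from bend_in along the bar; returns world xy, yaw
    L=60*np.radians(70)
    if s<=0:q=[50,-45-s];a=0
    elif s<=L:
        a=s/60;r=59.2;q=[-10+r*np.cos(a),-45-r*np.sin(a)]
    else:
        a=np.radians(70);q=[-10+60*np.cos(a)-np.sin(a)*(s-L),-45-60*np.sin(a)-np.cos(a)*(s-L)]
    return x[:2]+M@np.array(q)/1e3,x[2]-a
p,R,s=tool();l=M.T@(p[:2]-x[:2])*1e3
print("p",p,"local",l,"F",R.inv().apply(s["force"]),"T",R.inv().apply(s["ft_torque"]),s["opening"],s["t"],np.round(s["qpos"],2))
for v in np.arange(*map(float,sys.argv[1:4])):
    xy,y=path(v);print(v,*delta([*xy,.1345],y,p,R))
E
python3 g.py -30 0.1 5
```

```text
p [ 0.65215713 -0.00410927  0.13431077] local [49.97408227 -6.27914372] F [-0.1899582   0.1344051   4.16682527] T [ 0.01879768 -0.01231117  0.03166231] 0.04479083583854233 7.55 [-0.37  0.55  0.47  1.47 -0.26  1.18  0.16]
-30.0 [-0.0, 0.02, -0.1] [-8.7, 0.0, -0.2]
-25.0 [-0.0, 0.02, -0.1] [-13.7, 0.1, -0.2]
-20.0 [-0.0, 0.02, -0.1] [-18.7, 0.1, -0.2]
-15.0 [-0.0, 0.02, -0.1] [-23.7, 0.1, -0.2]
-10.0 [-0.0, 0.02, -0.1] [-28.7, 0.1, -0.2]
-5.0 [-0.0, 0.02, -0.1] [-33.7, 0.1, -0.2]
0.0 [-0.0, 0.02, -0.1] [-38.7, 0.1, -0.2]
```

apply_moves(
  deltas=[
    [[0,0,0],[-6,0,0],-1],
    [[0,0,0],[-12,0,0],-1],
    [[0,0,0],[-18,0,0],-1],
    [[0,0,0],[-24,0,0],-1],
    [[0,0,0],[-29,0,0],-1],
    [[0,0,0],[-33,0,0],-1],
    [[0,0,0],[-35,0,0],-1],
    [[0,0,0],[-35,0,0],-1],
  ],
)

```text
t: 8.35
position: [0.6529, -0.0382, 0.1343]
eef_rot: [0.0, 0.701, 0.713, -0.0]
force: [0.3, -0.6, -3.4]
opening: 0.0449
grasp_force: 62.1
```

```bash
python3 g.py 0 36.1 4
```

```text
p [ 0.65286417 -0.03824108  0.13429329] local [ 50.0347495  -40.41821468] F [-0.62474211  0.26952849  3.39561746] T [ 0.04830532 -0.0057879  -0.00175248] 0.04485204550550823 8.35 [-0.32  0.56  0.48  1.46 -0.27  1.19  0.21]
0.0 [-0.0, 0.01, -0.07] [-4.6, -0.0, -0.2]
4.0 [-0.0, 0.01, 3.75] [-8.5, -1.0, -0.2]
8.0 [-0.0, 0.01, 7.57] [-12.5, -1.3, -0.2]
12.0 [0.0, 0.01, 11.39] [-16.3, -2.0, -0.2]
16.0 [0.0, 0.01, 15.2] [-20.2, -2.9, -0.2]
20.0 [0.0, 0.01, 19.02] [-24.0, -4.1, -0.2]
24.0 [0.0, 0.01, 22.84] [-27.6, -5.5, -0.2]
28.0 [0.0, 0.01, 26.66] [-31.2, -7.1, -0.2]
32.0 [0.0, 0.01, 30.48] [-34.7, -9.0, -0.2]
36.0 [0.0, 0.01, 34.3] [-38.0, -11.1, -0.2]
```

apply_moves(
  deltas=[
    [[0,0,0],[-2.5,0,0],-1],
    [[0,0,0.5],[-4.6,-0.2,0],-1],
    [[0,0,3.75],[-8.5,-0.9,0],-1],
    [[0,0,7.6],[-12.5,-1.3,0],-1],
    [[0,0,11.4],[-16.3,-2,0],-1],
    [[0,0,15.2],[-20.2,-2.9,0],-1],
    [[0,0,19],[-24,-4.1,0],-1],
    [[0,0,19],[-24,-4.1,0],-1],
  ],
)

```text
t: 9.15
position: [0.649, -0.0627, 0.1343]
eef_rot: [0.0, 0.809, 0.587, -0.0]
force: [-0.1, -1.0, -3.6]
opening: 0.0447
grasp_force: 62.1
```

```bash
python3 g.py 20 52.1 4
```

```text
p [ 0.64901071 -0.06269527  0.13428034] local [ 45.71897438 -64.79506676] F [-0.94705479  0.19227954  3.5719003 ] T [ 0.01612455  0.04098241 -0.01910138] 0.04473025082501662 9.15 [-0.33  0.57  0.55  1.47 -0.31  1.19 -0.05]
20.0 [0.0, 0.04, -0.07] [0.5, 0.1, -0.2]
24.0 [0.0, 0.04, 3.75] [-3.5, -0.1, -0.2]
28.0 [0.0, 0.04, 7.57] [-7.4, -0.4, -0.2]
32.0 [0.0, 0.04, 11.39] [-11.3, -1.1, -0.2]
36.0 [0.01, 0.04, 15.21] [-15.1, -2.0, -0.2]
40.0 [0.01, 0.04, 19.03] [-18.9, -3.2, -0.2]
44.0 [0.01, 0.04, 22.84] [-22.6, -4.6, -0.2]
48.0 [0.01, 0.04, 26.66] [-26.2, -6.2, -0.2]
52.0 [0.01, 0.04, 30.48] [-29.6, -8.1, -0.2]
```

apply_moves(
  deltas=[
    [[0,0,3.75],[-3.5,-0.1,0],-1],
    [[0,0,7.6],[-7.4,-0.4,0],-1],
    [[0,0,11.4],[-11.3,-1.1,0],-1],
    [[0,0,15.2],[-15.1,-2,0],-1],
    [[0,0,19],[-18.9,-3.2,0],-1],
    [[0,0,22.8],[-22.6,-4.6,0],-1],
    [[0,0,26.7],[-26.2,-6.2,0],-1],
    [[0,0,26.7],[-26.2,-6.2,0],-1],
  ],
)

```text
t: 9.95
position: [0.6353, -0.0854, 0.1346]
eef_rot: [0.0, 0.923, 0.385, 0.0]
force: [0.4, -2.2, -2.8]
opening: 0.0448
grasp_force: 62.1
```

```bash
python3 g.py 48 80.1 4
```

```text
p [ 0.63531254 -0.08542715  0.13460001] local [ 31.59286676 -87.26350962] F [-1.25926871  1.80325275  2.79606788] T [-0.44689429 -0.21622546  0.02275726] 0.044843847484547485 9.95 [-0.37  0.57  0.66  1.51 -0.36  1.19 -0.43]
48.0 [0.05, 0.0, 0.09] [-0.4, -0.1, 0.1]
52.0 [0.05, -0.0, 3.91] [-4.3, -0.2, 0.1]
56.0 [0.05, -0.0, 7.73] [-8.3, -0.6, 0.1]
60.0 [0.05, -0.0, 11.55] [-12.2, -1.3, 0.1]
64.0 [0.05, -0.01, 15.37] [-16.0, -2.2, 0.1]
68.0 [0.05, -0.01, 19.19] [-19.8, -3.4, 0.1]
72.0 [0.05, -0.01, 23.01] [-23.4, -4.8, 0.1]
76.0 [0.05, -0.01, 24.25] [-27.4, -5.7, 0.1]
80.0 [0.05, -0.01, 24.25] [-31.0, -7.3, 0.1]
```

apply_moves(
  deltas=[
    [[0,0,3.9],[-4.3,0.4,0],-1],
    [[0,0,7.7],[-8.3,0,0],-1],
    [[0,0,11.5],[-12.2,-0.7,0],-1],
    [[0,0,15.4],[-16,-1.6,0],-1],
    [[0,0,19.2],[-19.8,-2.8,0],-1],
    [[0,0,22.5],[-23.4,-4.2,0],-1],
    [[0,0,24],[-27.3,-5.2,0],-1],
    [[0,0,24.2],[-31,-6.8,0],-1],
  ],
)

```text
t: 10.75
position: [0.6088, -0.1024, 0.1345]
eef_rot: [0.0, 0.983, 0.184, 0.0]
force: [2.6, -1.4, -4.0]
opening: 0.0446
grasp_force: 62.1
```

```bash
python3 g.py 80 160 6
```

```text
p [ 0.60876796 -0.10236834  0.13449387] local [   4.73228523 -103.69907941] F [1.85666316 2.25807071 4.02318049] T [-0.59292982  0.28245648 -0.01839442] 0.04461702930175899 10.75 [-0.43  0.55  0.77  1.58 -0.4   1.18 -0.78]
80.0 [0.04, -0.03, 0.17] [-0.5, -0.2, -0.0]
86.0 [0.04, -0.03, 0.17] [-6.5, -0.2, -0.0]
92.0 [0.04, -0.03, 0.17] [-12.5, -0.2, -0.0]
98.0 [0.04, -0.03, 0.17] [-18.5, -0.3, -0.0]
104.0 [0.04, -0.03, 0.17] [-24.5, -0.3, -0.0]
110.0 [0.04, -0.03, 0.17] [-30.5, -0.3, -0.0]
116.0 [0.04, -0.03, 0.17] [-36.5, -0.3, -0.0]
122.0 [0.04, -0.03, 0.17] [-42.5, -0.3, -0.0]
128.0 [0.04, -0.03, 0.17] [-48.5, -0.3, -0.0]
134.0 [0.04, -0.03, 0.17] [-54.5, -0.4, -0.0]
140.0 [0.04, -0.03, 0.17] [-60.5, -0.4, -0.0]
146.0 [0.04, -0.03, 0.17] [-66.5, -0.4, -0.0]
152.0 [0.04, -0.03, 0.17] [-72.5, -0.4, -0.0]
158.0 [0.04, -0.03, 0.17] [-78.5, -0.4, -0.0]
```

apply_moves(
  deltas=[
    [[0,0,0],[0,1.5,0],-1],
    [[0,0,0],[-5,1.5,0],-1],
    [[0,0,0],[-11,1.5,0],-1],
    [[0,0,0],[-17,1.5,0],-1],
    [[0,0,0],[-23,1.5,0],-1],
    [[0,0,0],[-29,1.5,0],-1],
    [[0,0,0],[-35,1.5,0],-1],
    [[0,0,0],[-40,1.5,0],-1],
  ],
)

```text
t: 11.55
position: [0.5713, -0.1183, 0.1344]
eef_rot: [-0.0, 0.983, 0.183, 0.0]
force: [0.4, -0.3, -3.6]
opening: 0.0446
grasp_force: 62.1
```

```bash
python3 g.py 159.3 160 6
```

```text
p [ 0.57125407 -0.11830887  0.13436033] local [ -33.07669833 -118.92647918] F [0.25442018 0.4452273  3.60264831] T [ 0.03004851  0.01682483 -0.01302361] 0.04461600127294805 11.55 [-0.45  0.48  0.79  1.68 -0.37  1.14 -0.76]
159.3 [-0.0, -0.0, 0.04] [-39.0, -1.6, -0.1]
```

apply_moves(
  deltas=[
    [[0,0,0],[-6,0,0],-1],
    [[0,0,0],[-12,0,0],-1],
    [[0,0,0],[-18,0,0],-1],
    [[0,0,0],[-23,0,0],-1],
    [[0,0,0],[-27,0,0],-1],
    [[0,0,0],[-31,0,0],-1],
    [[0,0,0],[-34,0,0],-1],
    [[0,0,0],[-34,0,0],-1],
  ],
)

```text
t: 12.35
position: [0.5398, -0.1305, 0.1343]
eef_rot: [-0.0, 0.983, 0.183, -0.0]
force: [0.2, 0.5, -4.5]
opening: 0.045
grasp_force: 62.1
```

```bash
python3 g.py 159.3 160 6
```

```text
p [ 0.53976813 -0.13051718  0.13432268] local [ -64.78814133 -130.5364502 ] F [ 0.38395945 -0.40931175  4.50728913] T [-0.00733727 -0.02569478 -0.01250776] 0.0449911700582115 12.35 [-0.46  0.42  0.81  1.76 -0.33  1.11 -0.74]
159.3 [-0.0, 0.01, 0.03] [-5.3, -1.6, -0.2]
```

Free so far. Next I'll lower by about 2.5 mm so the ring nearly hangs, then creep toward the flange.

apply_moves(
  deltas=[
    [[0,0,0],[0,0,1],-1],
    [[0,0,0],[-1,0,2],-1],
    [[0,0,0],[-2,0,2.5],-1],
    [[0,0,0],[-3,0,2.5],-1],
    [[0,0,0],[-4,0,2.5],-1],
    [[0,0,0],[-5,0,2.5],-1],
    [[0,0,0],[-5,0,2.5],-1],
    [[0,0,0],[-5,0,2.5],-1],
  ],
)

```text
t: 13.15
position: [0.5353, -0.1323, 0.1318]
eef_rot: [0.0, 0.983, 0.183, -0.0]
force: [-0.7, -1.5, -2.0]
opening: 0.0446
grasp_force: 62.2
```

```bash
python3 g.py 159.3 160 6
```

```text
p [ 0.5352814  -0.13229052  0.13181797] local [ -69.30764025 -132.22451975] F [-1.16077935  1.10649489  1.99393307] T [-0.12263513 -0.21641221  0.03842042] 0.044585263320696004 13.15 [-0.46  0.41  0.82  1.77 -0.33  1.11 -0.74]
159.3 [0.0, 0.02, 0.04] [-0.4, -1.7, -2.7]
```

apply_moves(
  deltas=[
    [[0,0,0],[-0.5,0,0],-1],
    [[0,0,0],[-1,0,0],-1],
    [[0,0,0],[-1.5,0,0],-1],
    [[0,0,0],[-2,0,0],-1],
    [[0,0,0],[-2.5,0,0],-1],
    [[0,0,0],[-2.5,0,0],-1],
    [[0,0,0],[-2.5,0,0],-1],
    [[0,0,0],[-2.5,0,0],-1],
  ],
)

```text
t: 13.95
position: [0.5344, -0.1324, 0.132]
eef_rot: [0.0, 0.983, 0.184, 0.001]
force: [6.4, 0.4, -5.8]
opening: 0.045
grasp_force: 62.1
```

```bash
python3 g.py 159.3 160 6
```

```text
p [ 0.53436006 -0.13243286  0.13202554] local [ -70.23151402 -132.34939272] F [6.13068476 1.95576974 5.81242009] T [-0.49974143  1.26622331  0.03817043] 0.04500463778779268 13.95 [-0.46  0.41  0.82  1.77 -0.33  1.1  -0.74]
159.3 [0.06, -0.12, 0.11] [0.5, -1.5, -2.5]
```

apply_moves(
  deltas=[
    [[0,0,0],[-0.5,0.4,0],-1],
    [[0,0,0],[-1,0.4,0.3],-1],
    [[0,0,0],[-1.5,0.4,0.5],-1],
    [[0,0,0],[-1.5,0.4,0.5],-1],
    [[0,0,0],[-1.5,0.4,0.5],0.3],
    [[0,0,0],[-1.5,0.4,0.5],1],
    [[0,0,0],[-1.5,0.4,0.5],1],
    [[0,0,0],[-1.5,0.4,0.5],1],
  ],
)

```text
t: 14.75
position: [0.5316, -0.1341, 0.1313]
eef_rot: [-0.0, 0.983, 0.183, -0.0]
force: [-0.2, 0.0, -0.8]
opening: 0.0856
grasp_force: 0.0
```

apply_moves(
  deltas=[
    [[0,0,0],[0,0,0],1],
    [[0,0,0],[0,0,0],1],
    [[0,0,0],[0,0,-15],1],
    [[0,0,0],[0,0,-35],1],
    [[0,0,0],[0,0,-60],1],
    [[0,0,0],[0,0,-90],1],
    [[0,0,0],[0,0,-120],1],
    [[0,0,0],[0,0,-140],1],
  ],
)

```text
t: 15.55
position: [0.5322, -0.1345, 0.2747]
eef_rot: [0.0, 0.983, 0.183, 0.001]
force: [-0.0, -0.2, -0.5]
opening: 0.0855
grasp_force: 0.0
```

```bash
python3 - <<'E'
from h import *
p,R,s=tool();print(p,s["force"],s["opening"],s["t"])
a=cap("scene");b=cap("top");np.savez("c1.npz",sp=points(a),s=a["pixels"],tp=points(b),t=b["pixels"])
im=np.hstack([cv2.resize(a["pixels"][90:190,250:350],None,fx=4,fy=4,interpolation=2),cv2.resize(b["pixels"][210:310,350:450],None,fx=4,fy=4,interpolation=2)])
cv2.imwrite("pics/f.png",im[...,::-1])
E
```

```text
[ 0.53222283 -0.13452899  0.27473895] [-0.01037287 -0.17434302 -0.46646315] 0.08552432261844163 15.55
```

View pics/f.png

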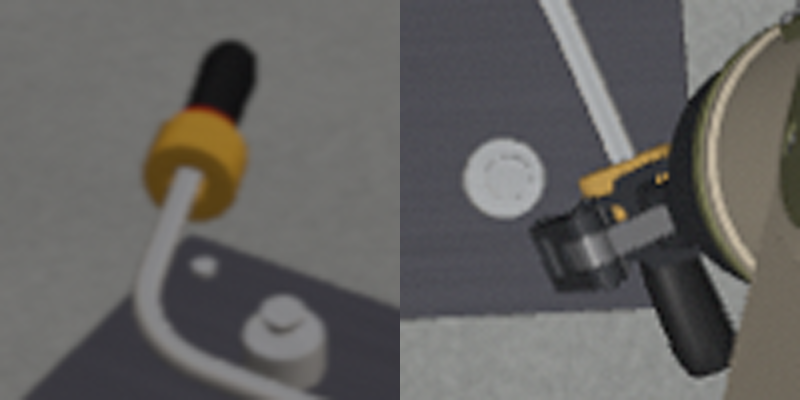

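The ring is off the grip and sits at the red flange, at left crop (195,165) with the rim of the flange just visible behind it. I'm moving the arm aside to check for a gap from the top.

apply_moves(
  deltas=[
    [[0,0,0],[0,-40,0],1],
    [[0,0,0],[0,-80,0],1],
    [[0,0,0],[0,-120,0],1],
    [[0,0,0],[0,-160,0],1],
    [[0,0,0],[0,-200,0],1],
    [[0,0,0],[0,-240,0],1],
    [[0,0,0],[0,-260,0],1],
    [[0,0,0],[0,-260,0],1],
  ],
)

```text
t: 16.45
position: [0.4366, 0.1117, 0.2711]
eef_rot: [-0.0, 0.982, 0.186, -0.0]
force: [0.9, 1.0, -0.4]
opening: 0.0857
grasp_force: 0.0
```

```bash
python3 - <<'E'
from h import *
a=cap("scene");b=cap("top")
x=np.load("x.npy");x[0]+=.0007;c,s=np.cos(x[2]),np.sin(x[2]);M=np.array([[c,-s],[s,c]])
d=-np.array([.940,.342])
for n,k in(("scene",a),("top",b)):
    P=points(k);h=cv2.cvtColor(k["pixels"],cv2.COLOR_RGB2HSV)
    L=(P[...,:2]-x[:2])@M; t=(L-np.array([-.0835,-.1356]))@d*1e3
    near=(np.abs(t)<60)&(np.abs((L-np.array([-.0835,-.1356]))@np.array([-d[1],d[0]]))<.03)&(P[...,2]>.09)
    for nm,m in(("brass",(h[...,0]>12)&(h[...,0]<28)),("red",(h[...,0]<6)|(h[...,0]>172))):
        m=m&near&(h[...,1]>120);print(n,nm,m.sum(),np.percentile(t[m],[2,50,98]),P[m][:,2].max())
im=np.hstack([cv2.resize(a["pixels"][90:190,250:350],None,fx=4,fy=4,interpolation=2),cv2.resize(b["pixels"][210:310,350:450],None,fx=4,fy=4,interpolation=2)])
cv2.imwrite("pics/g.png",im[...,::-1])
E
```

```text
scene brass 434 [-27.85874041 -23.41543191   0.99299785] 0.1547171557512692
scene red 12 [16.75205108 19.02381471 20.98931229] 0.14416968958125265
top brass 381 [-26.36456333 -13.15855338   0.21946833] 0.15222496516050277
top red 57 [1.88267222 4.35107015 8.20130554] 0.1491811553609793
```

View pics/g.png

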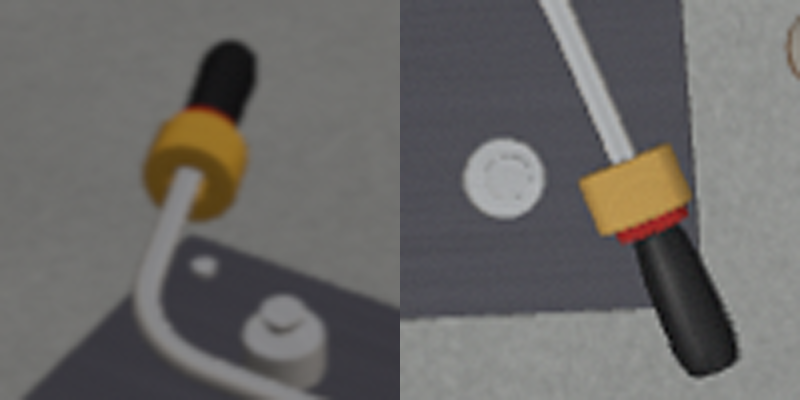

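The top crop shows the ring touching the red flange at about (650,222). Its yaw looks close to the flange's, so I'll measure it.

```bash
python3 - <<'E'
from h import *
b=cap("top");P=points(b)
h=cv2.cvtColor(b["pixels"],cv2.COLOR_RGB2HSV)
x=np.load("x.npy");c,s=np.cos(x[2]),np.sin(x[2]);M=np.array([[c,-s],[s,c]]);d=-np.array([.940,.342]);n=np.array([-d[1],d[0]])
L=((P[...,:2]-x[:2])@M-np.array([-.0835,-.1356]))
t=L@d*1e3;u=L@n*1e3
win=(abs(t)<60)&(abs(u)<30)&(P[...,2]>.1)
m=win&(h[...,0]>12)&(h[...,0]<28)&(h[...,1]>100)&(h[...,2]>80)
r=win&((h[...,0]<6)|(h[...,0]>172))&(h[...,1]>100)
hd=(h[...,2]<60)&(t>10)&(t<70)&(abs(u)<17)&(P[...,2]>.11)
for q in range(-20,21,5):
    k=abs(u-q)<2.5
    f=lambda w:np.round([t[w&k].min(),t[w&k].max()],1) if (w&k).any() else None
    print(q,f(m),f(r))
print(cv2.minAreaRect(np.argwhere(m)[:,::-1].astype(np.float32)),np.polyfit(t[hd],u[hd],1))
E
```

```text
-20 [-27.5  -0.3] None
-15 [-27.5  -0.2] [1.2 4.6]
-10 [-27.5   0. ] [1.3 7.9]
-5 [-27.2  -0.3] [1.1 7.7]
0 [-26.8   0. ] [1.8 7.7]
5 [-26.9  -0.2] [1.6 7.7]
10 [-27.1  -0.2] [1.4 7.7]
15 [-27.2   0.4] [2.  4.5]
20 [-27.2  -1. ] None
((408.3106689453125, 257.24554443359375), (16.076923370361328, 24.84615707397461), 67.38013458251953) [-0.02299563  0.51128173]
```

The ring is square and flush: its face lies at 0 mm across the full width, and the red flange begins at the next pixel. Handing in.

```bash
python3 -c "
from plant import job
print(job.finish_job())"
```

```text
the job is handed in; nothing more can be done
None
```

The job is handed in: the brass ring weight hangs released and flush against the red flange, and the arm is clear. It touched only the ring, and finished about 16.5 s into the 45 s allowed.

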